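# Seat the bait tub in the side tray's tapered well

### The job

Slide the large lidded bait tub along the side tray until it drops into the tapered well in the middle, and see that it is fully home: centred and level. Do not lift the tub off the tray or overturn it, and leave the small tub where it stands.

Things in the scene. Friction and masses are not known exactly. Their poses are not given: they have to be found in the camera images.
- tray: Fixed aluminium tray on four legs: a flat deck 220 mm (x) by 460 mm (y), top face 70 mm above the table, no raised rim, so a tub can fall off. Origin on the table under the deck's centre, z up, y along the deck. Its place varies; it is turned up to 0.3 rad either way. A black line spool (34 mm wide, 30 mm high) stands on it at x = +90 mm, y = 0.
- well (a point): Centre of the mouth of the round well in the middle of the deck, in the plane of the deck's upper face. A smooth black dish, 114 mm across at the mouth and narrowing evenly to 87 mm at its flat floor 17.5 mm down, with the same taper as the large tub's foot, which rests in it by its sloping sides, 1 to 2 mm clear of the floor. The tub slides easily on it and on the deck (friction about 0.3).
- bait_tub: Large round grey tub, flat white lid, loose, 0.2 to 0.45 kg, 44 mm high; 92 mm across at the underside, its tapered foot widens to 119 mm at 18 mm height; then straight up; lid 120 mm across, 8 mm thick. Origin: centre of its underside, z up. Stands near one end of the deck, centre 120 to 152 mm from the well's. Pushed over the well it tips in; seated, its underside is 16 mm below the deck.
- small_tub: A smaller lidded tub of the same make and colours, 82 mm across its lid, 63 mm across its underside, 40 mm high, loose. Origin at the centre of its underside. It stands on the deck near the end that the large tub does not occupy, 120 to 152 mm from the well's centre. It does not belong in the well and stays where it is.
Not all that is in view belongs to the job. Leave any pink or purple look-alike of the bait_tub alone.

How it is judged (in metres and radians):
At the end, for the whole second after the job is handed in: The large tub sits in the well: its underside at least 11 mm below the deck's face, its centre within 6 mm of the well's, level within 0.07 rad (4 degrees), and at rest (horizontal distance between bait_tub and well below 0.006 m and z of bait_tub in the frame of well below -0.011 m and angle between bait_tub's own z axis and vertical below 0.07 rad and linear speed of bait_tub below 0.02 m/s); the robot touches nothing.
It fails at once if the large tub is lifted (its underside's centre more than 25 mm above the deck) (z of bait_tub in the frame of well above 0.025 m).
It fails at once if the large tub falls off the tray or is tipped over (more than 1 rad) (angle between bait_tub's own z axis and vertical above 1 rad or z of bait_tub in the frame of well below -0.03 m).
It fails at once if the small tub is moved more than 20 mm (distance of small_tub from where it was at the start of the episode above 0.02 m).
It also fails if it takes over 38 s, if anything falls off the work surface, if the arm or the gripper's body presses on something with over 40 N, if the wrist force passes 120 N, or if a joint passes its speed limit or range.

### The arm

A 6-joint arm with a two-finger parallel gripper is mounted at the origin on the work surface. World frame = base frame: x ahead of the robot, y to its left, z up, the work surface at z = 0. Lengths are in m, angles in degrees, forces in N, time in s.
With the tool pointing down it reaches from about 0.25 to 0.725 m from the base axis. Payload 9.7 kg.
Tool frame: the origin (TCP) lies on the centre line of the jaws, within the pads' length; the fingertips stand 17 mm ahead of it and the grasp point (between the pads) lies 2 mm behind it (bot.nose_length is the distance from the TCP to the fingertips, in m); x points along the fingers, y is the direction in which the jaws open and shut, and the axes are right-handed (so a half turn about x gives the same grasp; the last joint's range is limited). The gripper opens to 85 mm and grips with 20 to 120 N. Pads are 22 mm wide; open, the fingers measure 114 mm over their backs; the gripper's body (76 mm by 85 mm) begins 54 mm behind the grasp point. The pads swing forward as they close: fully open they stand 13 mm farther back than shut.
Start: joints at [-68.411, 4.979, 10.078, 95.1, 0, 90], TCP at [0.202, -0.511, 0.248] pointing down, gripper open.
Joint ranges: [-179.16, 179.16], [-48.56, 103.87], [-65.8, 70.77], [-126.05, 130.52], [-82.76, 87.17], [-180, 180]. Speed limits (degrees/s): [127.2, 127.2, 147.25, 180, 180, 180].

### API

Orientations are given as [roll, pitch, yaw] about the fixed x, y, z axes, in that order (R = Rz(yaw) Ry(pitch) Rx(roll)).
In Python, from workcell import bot, viewer, ticket gives the robot as it stands.
- The arm moves only by the tool jog_arm, never from a script. Its argument "deltas" is a list of rows, each an object of numbers: "fingers": the opening, from 0 (shut) to 1 (fully open); "x", "y", "z": the shift along the world's x, y, z in mm; "twist": the turn about the world's z in degrees. A call has 1 to 10 rows; each row is the pose to reach, as a shift and turn from the pose measured when the call began; what a row does not reach only later rows make up. A row lasts 1/10 s, in which the tool goes at most 50 mm and 8.59 degrees, less where a joint would pass 70% of its speed; a pose out of reach is approached as far as the arm can. A call with a gripper value outside its range is refused whole. The fingers move at their own pace and stop on an object; "grip_force" is the grip in N (left out, the last holds). Time passes only in rows, so rows that repeat a pose let the fingers close. It gives the time, the measured TCP pose, the force and the opening at its end, in the units of the state.
- bot.get_obs(): the state, without advancing time (a new reading comes with each control period).
- viewer.camera(name): name is "side" or "top"; returns a dict with "image" (400x640x3 uint8, red, green, blue), "fovy" (degrees; the focal length in pixels is half the picture's height over the tangent of half this angle, whatever the lens; pixels are square), "cx", "cy" (the principal point, pixels), "world_to_cam" (4x4, takes a point from world to camera coordinates). Camera axes: x right, y down, z forward; pixel columns grow to the right and rows downward; lengths in m; the calibration is good to about 2 mm. A picture is of the moment at which its call begins. There is no depth.
- ticket.job_done(): hands the job in, once; it reports no verdict.
The state is a dict: "time": time; "q": joint angles; "qd": joint speeds; "joint_efforts": joint torques, N m; "ee_pos": TCP position; "tcp_rot": TCP orientation; "wrist_force": force on the tool from outside, world axes, zero at the start; "torque": the same for the moment, N m; "opening": finger opening in m.
Only numpy, scipy, OpenCV 4.12 (cv2) and the standard library are available. Lean on these libraries where they do the work, as an engineer would, in place of code of your own. Each camera call takes 0.05 s, during which the arm holds its last target.

## Working session

There is one attempt and no reset: what is moved stays moved. The work goes in short steps, Python scripts to look and compute and a tool call to move; the robot and the scene stay as the last step left them, time stands still between calls to the robot, and variables do not carry over. Pictures are saved under pics/ and viewed, and the job is handed in when it is done.

Besides the shell and the picture viewer there is one more tool, called after "Request:" as name(argument=value, ...), one argument or row to a line, values as JSON. jog_arm: Moves the arm, as the interface text tells. Its arguments: {"type":"object","properties":{"deltas":{"type":"array"},"grip_force":{"type":"number"}},"required":["deltas"]}

```bash
mkdir -p pics; ls
python3 - <<'E'
from workcell import bot, viewer
import cv2
o=bot.get_obs(); print({k:o[k] for k in('time','ee_pos','tcp_rot','wrist_force','opening')})
for n in('side','top'):
    c=viewer.camera(n); cv2.imwrite(f'pics/{n}0.png',c['image'][:,:,::-1]); print(n,c['fovy'],c['cx'],c['cy'],c['world_to_cam'].tolist() if hasattr(c['world_to_cam'],'tolist') else c['world_to_cam'])
E
```

```text
pics
{'time': 0.0, 'ee_pos': array([ 0.20230814, -0.51120854,  0.24756759]), 'tcp_rot': array([-89.79931145,  89.92151094, 111.79098417]), 'wrist_force': array([0.08729666, 0.36919925, 0.22797841]), 'opening': 0.08536220965646285}
side 48.418202833224285 327.03750142491367 205.67159323214065 [[-0.9344794165928374, -0.3558895025812376, 0.009533200763096017, 0.4043692389256566], [-0.19220936659962573, 0.481793749459464, -0.8549446428706141, 0.16954341666335632], [0.2996727871457148, -0.8007605415692449, -0.5186316377835511, 0.6047220037190998], [0.0, 0.0, 0.0, 1.0]]
top 49.73458158957533 315.31025023767006 192.5345227663716 [[0.0047062821800687386, -0.9998426791966231, -0.017101688950521828, -0.05661259029826015], [-0.9811240183909699, -0.0013106112611514197, -0.19337513499537065, 0.46916256635909614], [0.1933222993976568, 0.017688955736305523, -0.9809758352786075, 0.8386605870811407], [0.0, 0.0, 0.0, 1.0]]
```

View pics/side0.png

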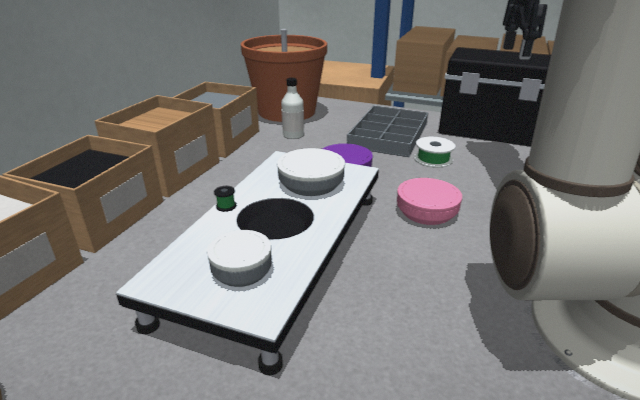

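View pics/top0.png

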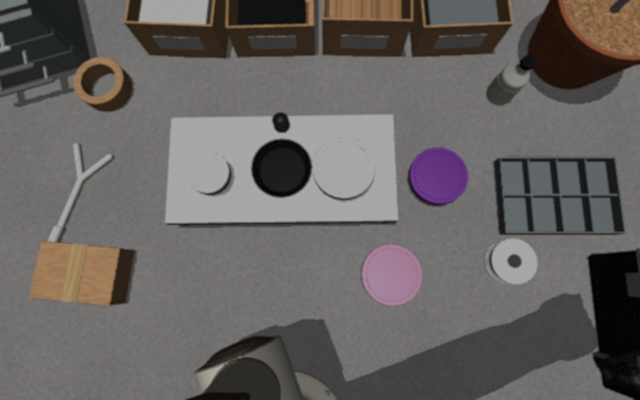

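The top view shows the tray from about (167,115) to (398,222), with the well at (281,167), the spool at (281,122) and the small tub at (210,174). Candidates for the large tub are the white/grey one at (344,169), the purple one at (438,176), the pink one at (391,275) and the small one at (210,174). The one at (344,169) fits: it has a white lid, is the larger of the two, and stands on the deck. I'll confirm it with a crop and measure.

```bash
cat > h.py <<'E'
import numpy as np, cv2
from workcell import bot, viewer
def cam(n):
    c=viewer.camera(n); c['W']=np.array(c['world_to_cam']); c['f']=c['image'].shape[0]/2/np.tan(np.radians(c['fovy'])/2); return c
def ray(c,uv,z):
    d=np.array([(uv[0]-c['cx'])/c['f'],(uv[1]-c['cy'])/c['f'],1.]); R=c['W'][:3,:3];t=c['W'][:3,3]
    o=-R.T@t; d=R.T@d; return o+d*(z-o[2])/d[2]
def proj(c,p):
    q=c['W'][:3,:3]@np.asarray(p,float)+c['W'][:3,3]; return np.array([c['cx']+c['f']*q[0]/q[2],c['cy']+c['f']*q[1]/q[2]])
E
python3 - <<'E'
from h import *
c=cam('top'); im=c['image']
cv2.imwrite('pics/topcrop.png',cv2.resize(im[105:235,155:410,::-1],None,fx=3,fy=3,interpolation=cv2.INTER_CUBIC))
g=im.max(2)
cr=im[100:235,150:420].max(2)
# dark well
m=np.zeros(g.shape,np.uint8); m[136:200,245:312]=(g[136:200,245:312]<70)*255
ct=max(cv2.findContours(m,0,1)[0],key=cv2.contourArea); P=np.array([ray(c,p[0],.07)[:2] for p in ct])
print('well ell',cv2.fitEllipse(ct), cv2.fitEllipse((P*1000).astype(np.float32)))
# deck
m=((g>135)*255).astype(np.uint8); m[:108]=0;m[232:]=0;m[:,:155]=0;m[:,405:]=0
ct=max(cv2.findContours(m,0,1)[0],key=cv2.contourArea); P=np.array([ray(c,p[0],.07)[:2] for p in ct])
print('deck',cv2.boundingRect(ct),cv2.minAreaRect((P*1000).astype(np.float32)))
c=cam('side'); cv2.imwrite('pics/sidecrop.png',cv2.resize(c['image'][140:300,190:400,::-1],None,fx=3.5,fy=3.5,interpolation=cv2.INTER_CUBIC))
E
```

```text
well ell ((281.1077575683594, 167.74441528320312), (56.18450164794922, 58.36376953125), 74.20504760742188) ((516.0706176757812, 13.634553909301758), (117.1192626953125, 117.50390625), 1.8995202779769897)
deck (165, 114, 234, 109) ((517.0989379882812, 13.731399536132812), (220.1814727783203, 460.86090087890625), 0.7973081469535828)
```

View pics/topcrop.png

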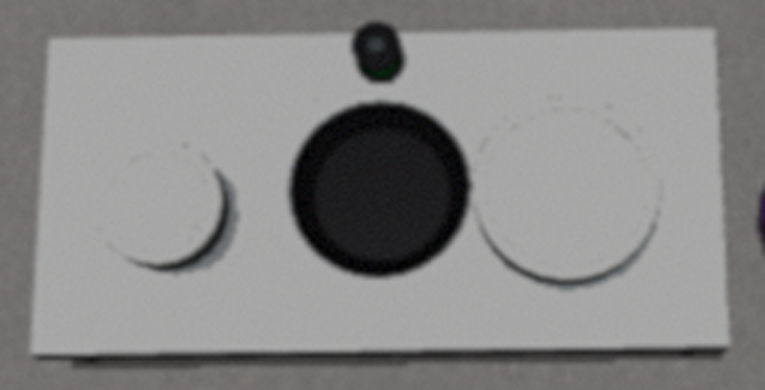

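View pics/sidecrop.png

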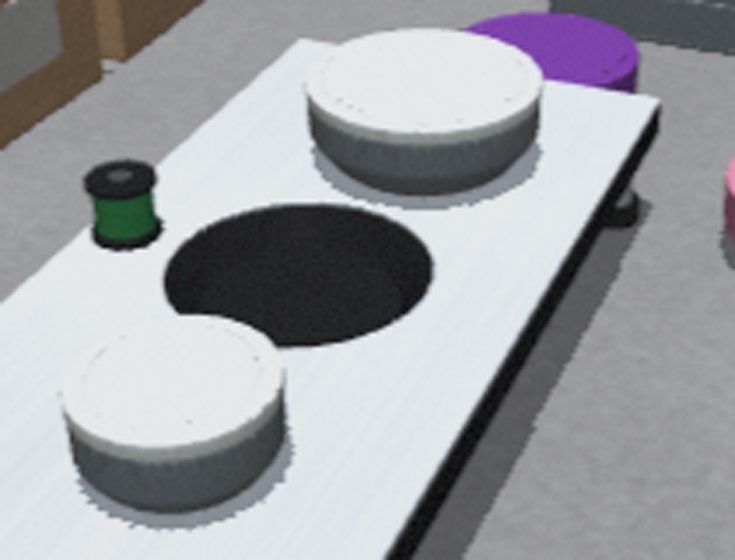

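The enlarged crops confirm it: the large white-lidded grey tub stands on the deck at the −y end, with its lid at about (473–660, 100–278) in the top crop. The purple tub is off the tray. Next I'll locate the lids.

Run:
```python
from h import *
from scipy.spatial.transform import Rotation as Rn
print('nose',bot.nose_length); o=bot.get_obs(); print('t',o['time']); print(Rn.from_euler('xyz',o['tcp_rot'],degrees=True).as_matrix().round(3))
def circ(P):
    A=np.c_[2*P,np.ones(len(P))]; s=np.linalg.lstsq(A,(P**2).sum(1),rcond=None)[0]; return s[:2],np.sqrt(s[2]+s[:2]@s[:2])
ct=cam('top'); cs=cam('side')
# hand-picked lid top-edge points from crops
T=np.array([[473,190],[660,190],[482,150],[655,235],[500,115],[640,138],[567,278],[490,240],[640,255],[560,100]])/3+[155,105]
S=np.array([[305,82],[543,80],[425,29],[320,103],[345,121],[425,132],[500,122],[530,103],[340,46],[510,46]])/3.5+[190,140]
for n,c,U in(('top',ct,T),('side',cs,S)):
    P=np.array([ray(c,u,.114)[:2] for u in U])*1000; print(n,'lid',circ(P))
Ts=np.array([[103,235],[225,205],[185,144],[215,170],[213,240],[165,266],[125,253],[160,147]])/3+[155,105]
Ss=np.array([[63,393],[285,375],[190,315],[110,436],[175,448],[240,428],[272,405],[110,337]])/3.5+[190,140]
for n,c,U in(('top',ct,Ts),('side',cs,Ss)):
    P=np.array([ray(c,u,.11)[:2] for u in U])*1000; print(n,'small',circ(P))
m=np.zeros((400,640),np.uint8); m[195:240,232:318]=(cs['image'][195:240,232:318].max(2)<60)*255
k=max(cv2.findContours(m,0,1)[0],key=cv2.contourArea); P=np.array([ray(cs,p[0],.07)[:2] for p in k if not (p[0][1]>225 and p[0][0]<275)])*1000; print('side well',circ(P))
```

```text
nose 0.017
t 0.2
[[-0.     0.368 -0.93 ]
 [ 0.001 -0.93  -0.368]
 [-1.    -0.001  0.   ]]
top lid (array([ 503.98493684, -110.82135394]), np.float64(60.24664609116746))
side lid (array([ 504.11325755, -107.00575296]), np.float64(59.275826874887514))
top small (array([494.21435776, 147.826195  ]), np.float64(40.34703695973321))
side small (array([494.60254304, 153.36530653]), np.float64(39.99340167920429))
side well (array([515.89185311,  16.44318389]), np.float64(58.18507642705353))
```

Both views agree on all three points:

| Item | Position (mm) | Check |
|---|---|---|
| Large tub | (504, −109) | lid radius 60 |
| Well | (516, 14.5) | – |
| Small tub | (494, 150) | lid radius 40 |

The tub-to-well distance is 124 mm, which is inside the stated range. I'll use the open jaws as a two-point fork behind the tub, turned 63° so it faces along the line to the well.

Request:
jog_arm(
  deltas=[
    {"x":29,"y":30,"twist":6.3,"fingers":1},
    {"x":58,"y":60,"twist":12.6,"fingers":1},
    {"x":87,"y":90,"twist":18.9,"fingers":1},
    {"x":116,"y":120,"twist":25.2,"fingers":1},
    {"x":146,"y":150,"twist":31.5,"fingers":1},
    {"x":175,"y":180,"twist":37.8,"fingers":1},
    {"x":204,"y":210,"twist":44,"fingers":1},
    {"x":234,"y":240,"twist":50.5,"fingers":1},
    {"x":263,"y":270,"twist":57,"fingers":1},
    {"x":290,"y":297,"twist":63,"fingers":1},
  ],
)

```text
validation failed for argument at $.de...
```

Request:
jog_arm(
  deltas=[
    {"x":29,"y":30,"z":0,"twist":6.3,"fingers":1},
    {"x":58,"y":60,"z":0,"twist":12.6,"fingers":1},
    {"x":87,"y":90,"z":0,"twist":18.9,"fingers":1},
    {"x":116,"y":120,"z":0,"twist":25.2,"fingers":1},
    {"x":146,"y":150,"z":0,"twist":31.5,"fingers":1},
    {"x":175,"y":180,"z":0,"twist":37.8,"fingers":1},
    {"x":204,"y":210,"z":0,"twist":44,"fingers":1},
    {"x":234,"y":240,"z":0,"twist":50.5,"fingers":1},
    {"x":263,"y":270,"z":0,"twist":57,"fingers":1},
    {"x":290,"y":297,"z":0,"twist":63,"fingers":1},
  ],
)

```text
time: 1.3
ee_pos: [0.4934, -0.2127, 0.2481]
tcp_rot: [-77.1, 90.0, -172.3]
wrist_force: [0.6, -1.4, -1.2]
opening: 0.085
```

Request:
jog_arm(
  deltas=[
    {"x":0,"y":0,"z":-40,"twist":0,"fingers":1},
    {"x":0,"y":0,"z":-80,"twist":0,"fingers":1},
    {"x":0,"y":0,"z":-110,"twist":0,"fingers":1},
    {"x":0,"y":0,"z":-130,"twist":0,"fingers":1},
    {"x":0,"y":0,"z":-145,"twist":0,"fingers":1},
    {"x":0,"y":0,"z":-151,"twist":0,"fingers":1},
    {"x":0,"y":0,"z":-151,"twist":0,"fingers":1},
  ],
)

```text
time: 2.0
ee_pos: [0.4933, -0.2127, 0.0969]
tcp_rot: [-99.5, 90.0, 165.3]
wrist_force: [-0.0, 0.2, 0.3]
opening: 0.0855
```

Run:
```python
from h import *
a=cam('side')['image'][100:340,140:480,::-1]; b=cam('top')['image'][80:260,150:450,::-1]
cv2.imwrite('pics/s1.png',cv2.resize(a,(680,480))); cv2.imwrite('pics/t1.png',cv2.resize(b,(750,450)))
```

```text
(no output)
```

View pics/s1.png

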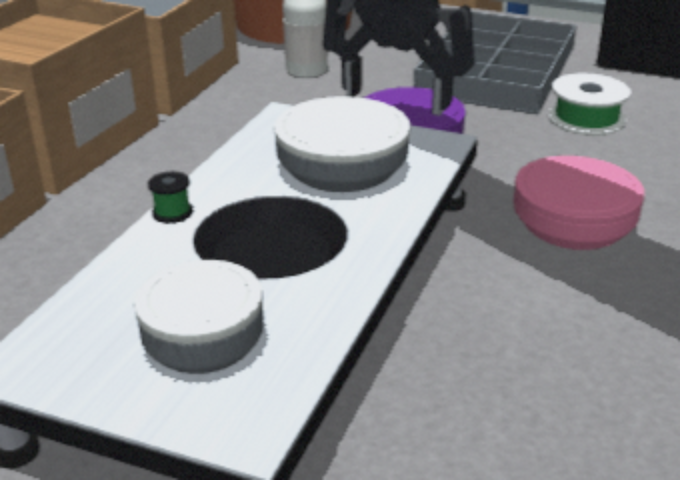

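View pics/t1.png

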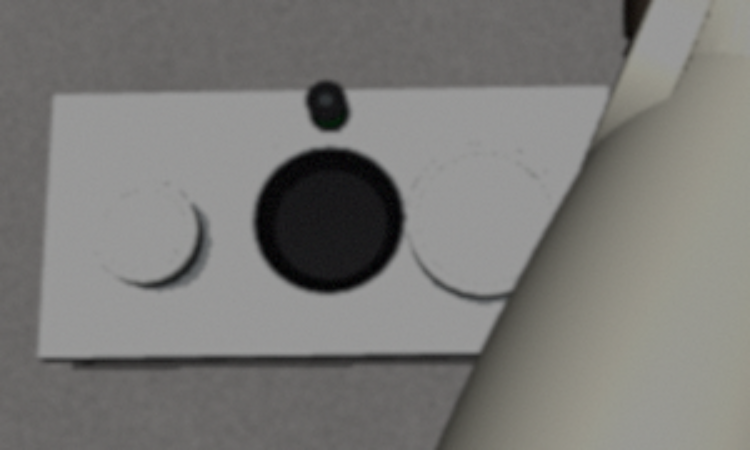

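The side view shows the open fork standing behind the tub, with fingertips at crop (350,93) and (440,110). The top view shows the tub and well undisturbed. I'll check the fingertip height.

Run:
```python
from h import *
c=cam('side')
for z in(.07,.08,.085,.09,.1): print(z,*[((proj(c,[x,y,z])-[140,100])*2).round() for x,y in((.543,-.217),(.443,-.208))])
```

```text
0.07 [349. 114.] [441. 134.]
0.08 [349. 105.] [441. 124.]
0.085 [349. 100.] [442. 120.]
0.09 [349.  96.] [442. 115.]
0.1 [349.  86.] [442. 106.]
```

The open fingertips sit at z≈93 mm. I'll lower by 8 mm, then approach and push gently along the line.

Request:
jog_arm(
  deltas=[
    {"x":0,"y":0,"z":-8,"twist":0,"fingers":1},
    {"x":2,"y":20,"z":-8,"twist":0,"fingers":1},
    {"x":4,"y":38,"z":-8,"twist":0,"fingers":1},
    {"x":5,"y":46,"z":-8,"twist":0,"fingers":1},
    {"x":5.5,"y":52,"z":-8,"twist":0,"fingers":1},
    {"x":6,"y":58,"z":-8,"twist":0,"fingers":1},
    {"x":6.5,"y":64,"z":-8,"twist":0,"fingers":1},
    {"x":7,"y":70,"z":-8,"twist":0,"fingers":1},
    {"x":7.5,"y":76,"z":-8,"twist":0,"fingers":1},
    {"x":7.5,"y":76,"z":-8,"twist":0,"fingers":1},
  ],
)

```text
time: 3.15
ee_pos: [0.5016, -0.1363, 0.0904]
tcp_rot: [78.1, 89.9, -17.0]
wrist_force: [0.7, 1.0, -0.1]
opening: 0.0854
```

Run:
```python
from h import *
a=cam('side')['image'][100:340,140:480,::-1]; 
cv2.imwrite('pics/s2.png',cv2.resize(a,(680,480)))
```

```text
(no output)
```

View pics/s2.png

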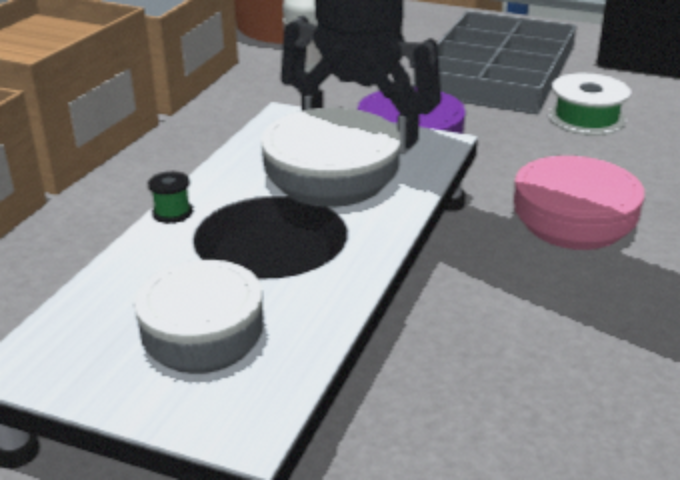

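The fork has the tub cradled and it is moving with it: the lid centre went from (342,128) to about (331,142), with a force of around 1 N. I'll keep pushing.

Request:
jog_arm(
  deltas=[
    {"x":0.7,"y":7,"z":0,"twist":0,"fingers":1},
    {"x":1.4,"y":14,"z":0,"twist":0,"fingers":1},
    {"x":2,"y":21,"z":0,"twist":0,"fingers":1},
    {"x":2.7,"y":28,"z":0,"twist":0,"fingers":1},
    {"x":3.4,"y":35,"z":0,"twist":0,"fingers":1},
    {"x":4,"y":42,"z":0,"twist":0,"fingers":1},
    {"x":4.7,"y":49,"z":0,"twist":0,"fingers":1},
    {"x":5.4,"y":56,"z":0,"twist":0,"fingers":1},
    {"x":6,"y":63,"z":0,"twist":0,"fingers":1},
    {"x":6.5,"y":70,"z":0,"twist":0,"fingers":1},
  ],
)

```text
time: 4.2
ee_pos: [0.508, -0.066, 0.0903]
tcp_rot: [80.1, 89.9, -15.0]
wrist_force: [-0.2, -0.2, -0.1]
opening: 0.0857
```

Run:
```python
from h import *
a=cam('side')['image'][140:300,190:400,::-1]; 
cv2.imwrite('pics/s3.png',cv2.resize(a,None,fx=3.5,fy=3.5,interpolation=cv2.INTER_CUBIC))
```

```text
(no output)
```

View pics/s3.png

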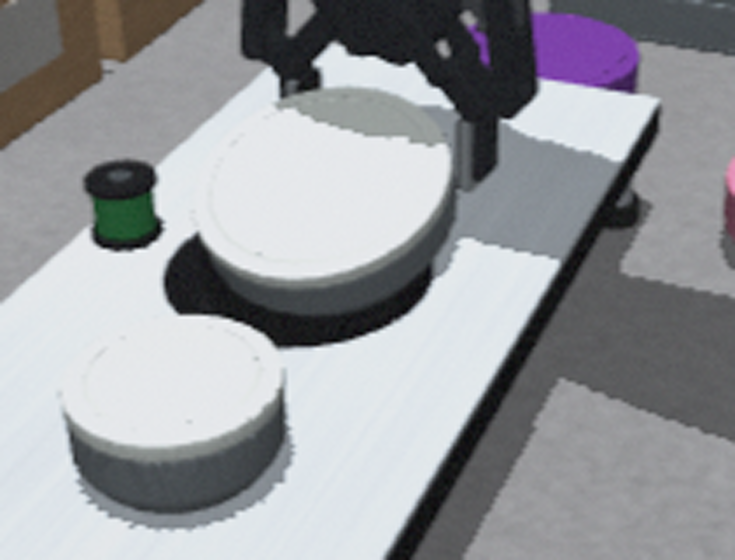

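The tub has tipped into the well: its leading edge is down and its rear edge rests on the mouth. The small tub hasn't moved. I'll finish the push slowly.

Request:
jog_arm(
  deltas=[
    {"x":0.4,"y":4,"z":0,"twist":0,"fingers":1},
    {"x":0.8,"y":8,"z":0,"twist":0,"fingers":1},
    {"x":1.2,"y":12,"z":0,"twist":0,"fingers":1},
    {"x":1.6,"y":16,"z":0,"twist":0,"fingers":1},
    {"x":2,"y":19,"z":0,"twist":0,"fingers":1},
    {"x":2.2,"y":22,"z":0,"twist":0,"fingers":1},
    {"x":2.4,"y":24,"z":0,"twist":0,"fingers":1},
    {"x":2.4,"y":24,"z":0,"twist":0,"fingers":1},
  ],
)

```text
time: 5.05
ee_pos: [0.5105, -0.041, 0.0903]
tcp_rot: [94.2, 89.9, -0.9]
wrist_force: [-0.0, -0.5, -0.6]
opening: 0.0854
```

Run:
```python
from h import *
a=cam('side')['image'][140:300,190:400,::-1]; 
cv2.imwrite('pics/s4.png',cv2.resize(a,None,fx=3.5,fy=3.5,interpolation=cv2.INTER_CUBIC))
```

```text
(no output)
```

View pics/s4.png

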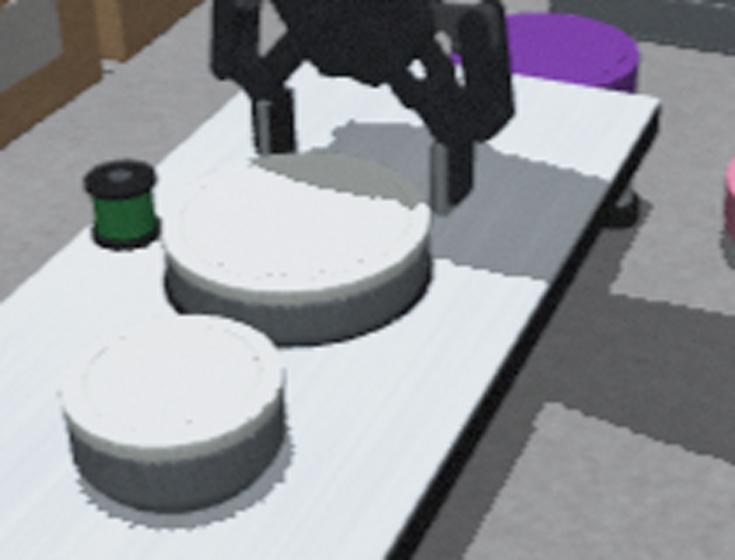

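It looks nearly or fully seated. I'll back off so both cameras have a clear view and check.

Request:
jog_arm(
  deltas=[
    {"x":-1,"y":-8,"z":0,"twist":0,"fingers":1},
    {"x":-2,"y":-22,"z":0,"twist":0,"fingers":1},
    {"x":-4,"y":-42,"z":0,"twist":0,"fingers":1},
    {"x":-6,"y":-65,"z":10,"twist":0,"fingers":1},
    {"x":-8,"y":-90,"z":45,"twist":0,"fingers":1},
    {"x":-10,"y":-125,"z":80,"twist":0,"fingers":1},
    {"x":-30,"y":-160,"z":110,"twist":0,"fingers":1},
    {"x":-50,"y":-200,"z":130,"twist":0,"fingers":1},
    {"x":-75,"y":-240,"z":140,"twist":0,"fingers":1},
    {"x":-100,"y":-275,"z":150,"twist":0,"fingers":1},
  ],
)

```text
time: 6.1
ee_pos: [0.4087, -0.3189, 0.2411]
tcp_rot: [70.2, 89.9, -24.9]
wrist_force: [1.2, 0.3, 0.1]
opening: 0.0856
```

Run:
```python
from h import *
a=cam('side')['image'][140:300,190:400,::-1]; b=cam('top')['image'][105:235,155:410,::-1]
cv2.imwrite('pics/s5.png',cv2.resize(a,None,fx=3.5,fy=3.5,interpolation=cv2.INTER_CUBIC))
cv2.imwrite('pics/t5.png',cv2.resize(b,None,fx=3,fy=3,interpolation=cv2.INTER_CUBIC))
```

```text
(no output)
```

View pics/s5.png

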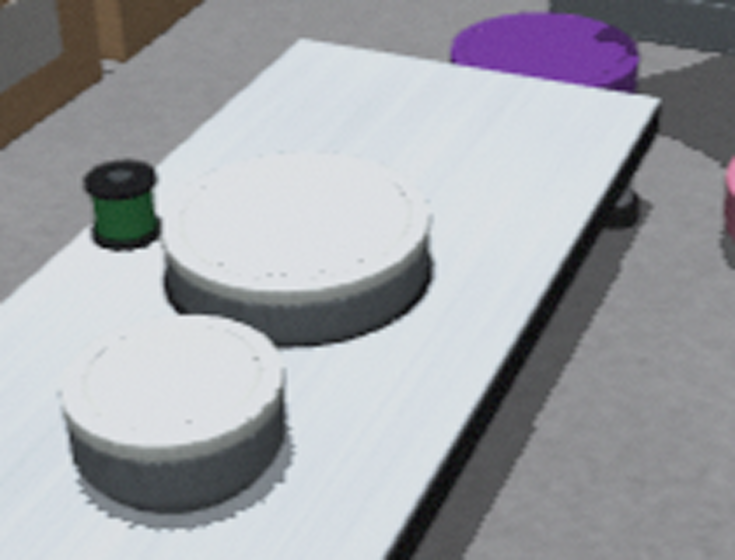

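View pics/t5.png

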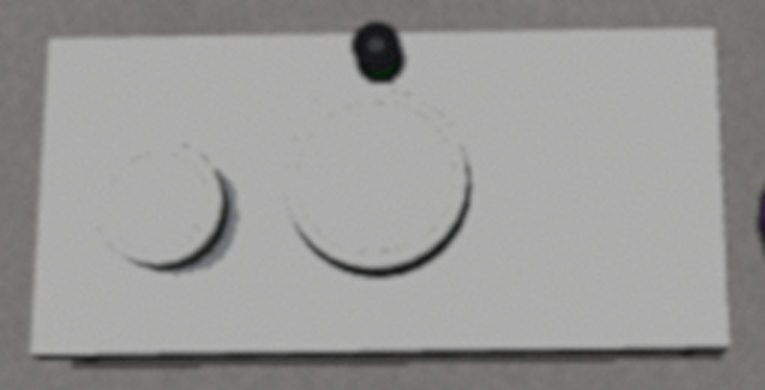

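Both views show the tub in the well. I'll check it numerically by comparing the seated-and-level prediction with the measured lid edge in each view.

Run:
```python
from h import *
cs=cam('side');ct=cam('top')
a=np.linspace(0,2*np.pi,720)
for n,c,off,s,z in(('side',cs,[190,140],3.5,.098),('side',cs,[190,140],3.5,.090),('top',ct,[155,105],3,.098),('top',ct,[155,105],3,.09),('side',cs,[190,140],3.5,.07)):
    r=.057 if z==.07 else .06
    Q=np.array([(proj(c,[.5162+r*np.cos(t),.0145+r*np.sin(t),z])-off)*s for t in a])
    print(n,z,'L',Q[Q[:,0].argmin()].round(),'R',Q[Q[:,0].argmax()].round(),'T',Q[Q[:,1].argmin()].round(),'B',Q[Q[:,1].argmax()].round())
# contrast-stretched crops
def st(im,lo,hi): return np.clip((im.astype(float)-lo)*255/(hi-lo),0,255).astype(np.uint8)
A=cs['image'][178:242,230:320,::-1]; B=ct['image'][130:202,245:318,::-1]
cv2.imwrite('pics/s6.png',cv2.resize(st(A,170,255),None,fx=8,fy=8,interpolation=cv2.INTER_CUBIC)); cv2.imwrite('pics/t6.png',cv2.resize(st(B,120,200),None,fx=8,fy=8,interpolation=cv2.INTER_CUBIC))
```

```text
side 0.098 L [160. 227.] R [430. 215.] T [306. 152.] B [283. 289.]
side 0.09 L [161. 241.] R [430. 230.] T [307. 166.] B [284. 305.]
top 0.098 L [281. 179.] R [465. 176.] T [375.  88.] B [371. 267.]
top 0.09 L [283. 183.] R [465. 179.] T [376.  92.] B [373. 269.]
side 0.07 L [172. 279.] R [424. 267.] T [309. 205.] B [288. 340.]
```

View pics/s6.png

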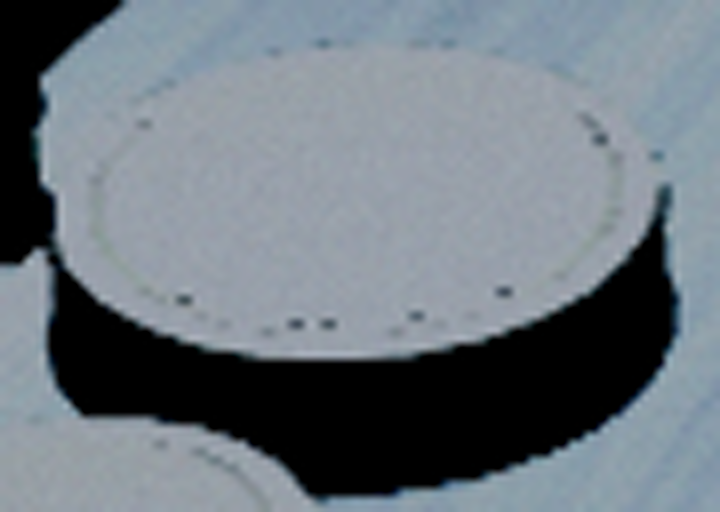

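View pics/t6.png

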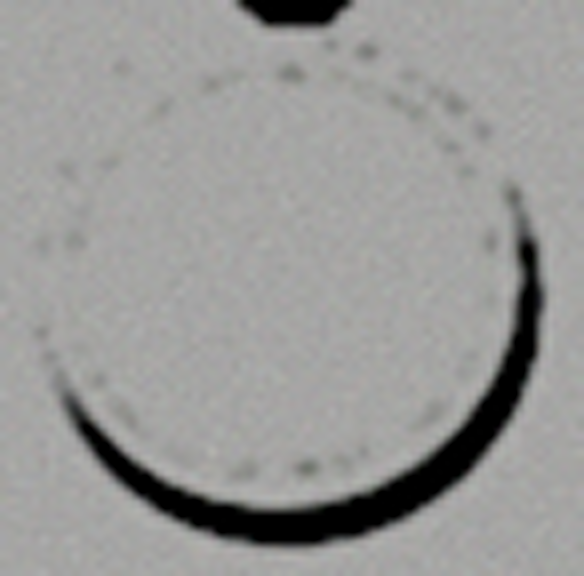

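The lid extremes match the seated prediction within about 2 crop px (side T 152 vs 152, B 290 vs 289; top B 266 vs 267, R 465 vs 465). I'll check left-right level from the lid/body boundary, column by column.

Run:
```python
from h import *
c=cam('side'); g=c['image'].astype(float).mean(2)
a=np.linspace(0,2*np.pi,1440)
def low(z,r):
    Q=np.array([proj(c,[.516+r*np.cos(t),.0145+r*np.sin(t),z]) for t in a]); return Q
Qt,Ql=low(.098,.06),low(.09,.06)
def rowat(Q,u):
    s=Q[np.abs(Q[:,0]-u)<.5]; return s[:,1].max()
print(g[205:240,275].astype(int))
for u in range(240,312,6):
    r0=int(rowat(Qt,u)); col=g[r0-6:r0+16,u]
    def cross(th):
        k=np.argmax(col<th); return r0-6+k-1+(col[k-1]-th)/(col[k-1]-col[k])
    print(u,'top edge obs %.1f pred %.1f | lid underside obs %.1f pred %.1f'%(cross(205),rowat(Qt,u),cross(125),rowat(Ql,u)))
```

```text
[223 223 224 223 222 223 223 223 224 222 223 224 223 223 223 224 223 220
 159 133 128 122 105  80  72  75  74  74  73  70  72  68  60  46 164]
240 top edge obs 213.2 pred 213.8 | lid underside obs 215.0 pred 217.9
246 top edge obs 217.3 pred 217.8 | lid underside obs 219.6 pred 222.1
252 top edge obs 214.8 pred 220.1 | lid underside obs 222.3 pred 224.5
258 top edge obs 221.3 pred 221.6 | lid underside obs 224.1 pred 226.0
264 top edge obs 222.2 pred 222.4 | lid underside obs 225.2 pred 226.9
270 top edge obs 217.9 pred 222.7 | lid underside obs 225.7 pred 227.2
276 top edge obs 222.2 pred 222.6 | lid underside obs 225.1 pred 227.1
282 top edge obs 221.4 pred 222.0 | lid underside obs 224.7 pred 226.6
288 top edge obs 220.3 pred 220.9 | lid underside obs 223.1 pred 225.4
294 top edge obs 218.2 pred 219.2 | lid underside obs 220.6 pred 223.8
300 top edge obs 215.5 pred 216.8 | lid underside obs 217.4 pred 221.4
306 top edge obs 211.3 pred 213.2 | lid underside obs 213.0 pred 217.8
```

The top edge fits within about 0.5 px except at the right, where it runs 1–2 px high. I'll see whether the same bias shows for the tub when it stood level in the first picture.

Run:
```python
from h import *
from scipy.optimize import least_squares
c=cam('side'); now=c['image'].astype(float).mean(2); ini=cv2.imread('pics/side0.png').astype(float).mean(2)
def edge(g,ctr,z):
    # lower lid top-face edge by threshold, sub-pixel
    a=np.linspace(0,2*np.pi,1440); Q=np.array([proj(c,[ctr[0]+.06*np.cos(t),ctr[1]+.06*np.sin(t),z]) for t in a])
    u0,u1=Q[:,0].min(),Q[:,0].max(); out=[]
    for u in range(int(u0)+5,int(u1)-3):
        p=Q[np.abs(Q[:,0]-u)<.5][:,1].max(); r0=int(p)-5; col=g[r0:r0+14,u]; d=-np.diff(col); k=np.argmax(d)
        th=190; k=np.argmax((col[:-1]>=th)&(col[1:]<th)&(np.minimum.reduce([col[1:]]) <th)); 
        v=r0+k+(col[k]-th)/(col[k]-col[k+1]); out.append((u,v,p,(u-(u0+u1)/2)/((u1-u0)/2)))
    return np.array(out)
for n,g,ctr,z in(('ini',ini,(.5041,-.107),.114),('now',now,(.516,.0145),.098)):
    e=edge(g,ctr,z); 
    print(n); 
    for lo in np.arange(-.9,.9,.2):
        s=e[(e[:,3]>=lo)&(e[:,3]<lo+.2)]; print('  %.1f med resid px %.2f'%(lo+.1,np.median(s[:,1]-s[:,2])))
```

```text
ini
  -0.8 med resid px -0.76
  -0.6 med resid px -0.61
  -0.4 med resid px -0.63
  -0.2 med resid px -0.46
  0.0 med resid px -0.63
  0.2 med resid px -0.58
  0.4 med resid px -0.89
  0.6 med resid px -1.15
  0.8 med resid px -1.60
now
  -0.8 med resid px -0.14
  -0.6 med resid px 0.06
  -0.4 med resid px 0.07
  -0.2 med resid px -0.03
  0.0 med resid px -0.09
  0.2 med resid px -0.16
  0.4 med resid px -0.38
  0.6 med resid px -0.64
  0.8 med resid px -1.26
```

The start image shows the same bias, so it comes from shading and the tub is level. It also sits at the predicted seated height and centre, and the small tub's pixels are unchanged from the first picture. The arm is clear, so I'm handing in.

```bash
python3 -c "
from workcell import bot,ticket
print(bot.get_obs()['time']); ticket.job_done()"
```

```text
6.4
the job is handed in; nothing more can be done
```

The large tub is in the well, and I handed the job in at about 6.4 s. I pushed it along the deck with the open jaws as a two-point fork, at forces of about 1 N, until it tipped in. Then I backed the arm well clear.

**Last checks:**
- **Position:** the lid edges in both views match a seated, centred tub to about 1 px (1–2 mm).
- **Level:** the lid edge gave the same pattern of errors as when the tub stood level at the start.
- **Small tub:** it shows no visible movement in either view.

**Disagreements:**
- **Two views:** they differed by 3–5 mm in y for the well and the tubs; I used values in between.
- **Lid edge:** its right side read 1–2 px high both before and after the push, which I put down to shading.
- **Lid underside:** its boundary also read 1.5–5 px high in the side view. I put that down to shading too, but did not check it against the start picture.

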